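Sweep the spent cells into the tray

TASK

Three spent AAA cells lie loose on the ledge in front of the grey silicone tray. With the fingertips, sweep all three along the ledge over the tray's low front lip, so that each lies flat and wholly inside the tray behind the lip. Do not pick the cells up, and leave the headlamp, the bulb, the yellow box and the cup where they are.

Things in the scene. Friction and masses are not known exactly. Their poses are not given: they have to be found in the camera images.
- tray: grey silicone tray that clings to the ledge and stays put, 130 (x) x 200 mm (y). Origin: centre of its underside, z up. 14 mm high, 5 mm thick walls on three sides: back (inner face x=+0.060), ends (inner faces y=+-0.095). Its -x side is open over the whole inner width: a bevel rises from the ledge at x=-0.080 to a lip 2.2 mm high at x=-0.060; behind it the floor lies 1.5 mm above the ledge
- tray_lip (a point): the middle of the crest of the tray's low front lip, 60 mm from the tray's centre in its -x direction
- cell1: one of three alike spent AAA cells loose on the ledge before the tray's open side: 10.5 mm diameter, 44 mm long, about 12 g, black with a copper end. Origin on its axis at mid length (5.25 mm above the ledge), x along the axis to the button end; y and z turn as it rolls. On the ledge it rolls stiffly and stops as soon as nothing pushes it; on the tray it rolls easily, back down the bevel too
- cell2: one of three alike spent AAA cells loose on the ledge before the tray's open side: 10.5 mm diameter, 44 mm long, about 12 g, black with a copper end. Origin on its axis at mid length (5.25 mm above the ledge), x along the axis to the button end; y and z turn as it rolls. On the ledge it rolls stiffly and stops as soon as nothing pushes it; on the tray it rolls easily, back down the bevel too
- cell3: one of three alike spent AAA cells loose on the ledge before the tray's open side: 10.5 mm diameter, 44 mm long, about 12 g, black with a copper end. Origin on its axis at mid length (5.25 mm above the ledge), x along the axis to the button end; y and z turn as it rolls. On the ledge it rolls stiffly and stops as soon as nothing pushes it; on the tray it rolls easily, back down the bevel too
- cell1_button (a point): centre of the button end of cell1, on its axis 22 mm from the middle
- cell1_flat (a point): centre of the flat end of cell1, on its axis 22 mm from the middle
- cell2_button (a point): centre of the button end of cell2, on its axis 22 mm from the middle
- cell2_flat (a point): centre of the flat end of cell2, on its axis 22 mm from the middle
- cell3_button (a point): centre of the button end of cell3, on its axis 22 mm from the middle
- cell3_flat (a point): centre of the flat end of cell3, on its axis 22 mm from the middle
- headlamp: bystander: steel headlamp housing, a 43 mm wide, 50 mm long drum lying level on a bracket foot 46 x 40 mm, 50 mm high in all, loose. Origin at the centre of its underside, lens towards its -x. It stands to one side of the cells
- bulb: bystander: opaque white 60 mm globe bulb lying on globe and screw cap, 60 mm high, loose. Origin on the ledge under the globe's centre; the cap reaches 59 mm towards its +x. It lies on the other side of the cells
- flipbox: bystander: yellow flip-top box, shut, 104 mm (x) x 154 mm (y) x 69 mm high, loose. Origin at the centre of its underside
- cup: bystander: clear acrylic cup 72 mm in diameter and 85 mm high with two pencils that reach 135 mm up, loose. Origin at the centre of its underside

How it is judged:
At the end, for the whole second after the job is handed in: all three cells lie at rest flat on the tray's floor, both ends of each (on the axis) behind the crest of the lip and within the tray's walls, and no higher than 13 mm above the ledge (linear speed of each of cell1, cell2, cell3 below 0.01 m/s and x of cell1_button in the frame of tray between -0.06 and 0.063 m and y of cell1_button in the frame of tray between -0.098 and 0.098 m and height (world z) of each of cell1_button, cell1_flat, cell2_button, cell2_flat, cell3_button, cell3_flat below 0.013 m and x of cell1_flat in the frame of tray between -0.06 and 0.063 m and y of cell1_flat in the frame of tray between -0.098 and 0.098 m and x of cell2_button in the frame of tray between -0.06 and 0.063 m and y of cell2_button in the frame of tray between -0.098 and 0.098 m and x of cell2_flat in the frame of tray between -0.06 and 0.063 m and y of cell2_flat in the frame of tray between -0.098 and 0.098 m and x of cell3_button in the frame of tray between -0.06 and 0.063 m and y of cell3_button in the frame of tray between -0.098 and 0.098 m and x of cell3_flat in the frame of tray between -0.06 and 0.063 m and y of cell3_flat in the frame of tray between -0.098 and 0.098 m); the robot touches nothing.
It fails at once if a cell is picked up: raised off its support by the fingers, or its middle is higher than 20 mm above the ledge (height (world z) of any of cell1, cell2, cell3 above 0.02 m or (height (world z) of cell1 above 0.0125 m and contact force between the fingers and cell1 above 0.05 N and contact force between cell1 and tray below 0.005 N and contact force between cell1 and cell2 below 0.005 N and contact force between cell1 and cell3 below 0.005 N) or (height (world z) of cell2 above 0.0125 m and contact force between the fingers and cell2 above 0.05 N and contact force between cell2 and tray below 0.005 N and contact force between cell2 and cell1 below 0.005 N and contact force between cell2 and cell3 below 0.005 N) or (height (world z) of cell3 above 0.0125 m and contact force between the fingers and cell3 above 0.05 N and contact force between cell3 and tray below 0.005 N and contact force between cell3 and cell1 below 0.005 N and contact force between cell3 and cell2 below 0.005 N)).
It fails at once if the headlamp is moved more than 10 mm (distance of headlamp from where it was at the start of the episode above 0.01 m).
It fails at once if the globe bulb is moved more than 10 mm (distance of bulb from where it was at the start of the episode above 0.01 m).
It fails at once if the yellow box is moved more than 10 mm (distance of flipbox from where it was at the start of the episode above 0.01 m).
It fails at once if the cup is moved more than 10 mm (distance of cup from where it was at the start of the episode above 0.01 m).
It also fails if it takes over 64 s, if anything falls off the work surface, if the arm or the gripper's body presses on something with over 40 N, if the wrist force passes 120 N, or if a joint passes its speed limit or range.

ROBOT

A 6-joint arm with a two-finger parallel gripper is mounted at the origin on the work surface. World frame = base frame: x ahead of the robot, y to its left, z up, the work surface at z = 0. Lengths are in m, angles in rad, forces in N, time in s.
With the tool pointing down it reaches from about 0.35 to 0.775 m from the base axis. Payload 7.3 kg.
Tool frame: the origin (TCP) lies midway between the tips of the shut fingers; the grasp point (between the pads) lies grasp_offset behind it (grasp_offset is the distance from the TCP to the grasp point, in m); z points along the fingers, y is the line along which they close (so a half turn about z gives the same grasp; the last joint's range is limited). The gripper opens to 92 mm and grips with 3 to 60 N. Pads are 19 mm wide; open, the fingers measure 130 mm over their backs; the gripper's body (75 mm by 190 mm) begins 47 mm behind the grasp point.
Start: joints at [0.976, 0.342, 1.524, -0, 1.275, -0.146], TCP at [0.228, 0.473, 0.227] pointing down, gripper open.
Joint ranges: [-2.53, 2.53], [-0.77, 2.02], [0.04, 2.7], [-1, 4.14], [0.28, 2.66], [-3.11, 3.11]. Speed limits (rad/s): [2.57, 2.57, 3.14, 3.14, 3.14, 3.14].

INTERFACE

Orientations are given as [roll, pitch, yaw] about the fixed x, y, z axes, in that order (R = Rz(yaw) Ry(pitch) Rx(roll)).
In Python, from cell import * gives the robot as it stands.
- The arm moves only by the tool step_arm, never from a script. Its argument "plan" is a list of rows, each a list of 5 numbers: the closure, from -1 (fully open) to 1 (shut), then the shift along the tool's x, y, z in m, then the turn about the tool's z in rad. In form: [[hand, x, y, z, twist], ...]. A call has 1 to 20 rows; each row is the pose to reach, as a shift and turn from the pose commanded when the call began, along the tool's axes at that moment; what a row does not reach only later rows make up. A row lasts 1/8 s, in which the tool goes at most 62.5 mm and 10.7 degrees, less where a joint would pass 70% of its speed; a pose out of reach is approached as far as the arm can. A call with a gripper value outside its range is refused whole. The fingers move at their own pace and stop on an object; "grip_force" is the grip in N (left out, the last holds). Time passes only in rows, so rows that repeat a pose let the fingers close. It gives the time, the measured TCP pose, the force, the opening and the grip force at its end, in the units of the state.
- observe(): the state, without advancing time (a new reading comes with each control period).
- read_camera(name): name is "scene" or "side" or "wrist"; returns a dict with "img" (400x640x3 uint8, red, green, blue), "range_z" (400x640 float32, m along the optical axis (not along the pixel's ray), 0 where there is no reading), "fx", "fy", "cx", "cy" (pixels), "R" (3x3) and "t" (3): a world point X has camera coordinates R X + t; the wrist camera has in their place "T_tool_cam" (4x4, takes a point from camera to tool coordinates, whose origin is the TCP and whose axes are the flange's). Camera axes: x right, y down, z forward; pixel columns grow to the right and rows downward; lengths in m; the calibration is good to about 2 mm. A picture is of the moment at which its call begins: read the wrist's pose just before it.
- hand_in(): hands the job in; it is judged then, once.
The state is a dict: "time": time; "qpos": joint angles; "qvel": joint speeds; "joint_efforts": joint torques, N m; "tool_pos": TCP position; "tool_rot": TCP orientation; "contact_force": force on the tool from outside, world axes, zero at the start; "torque": the same for the moment, N m; "opening": finger opening in m; "grip_force": force on a finger pad.
Only numpy, scipy, OpenCV 4.12 (cv2) and the standard library are available. Lean on these libraries where they do the work, as an engineer would, in place of code of your own. Each camera call takes 0.05 s, during which the arm holds its last target. There are 200 camera calls.

## Working session

There is one attempt and no reset: what is moved stays moved. The work goes in short steps, Python scripts to look and compute and a tool call to move; the robot and the scene stay as the last step left them, time stands still between calls to the robot, and variables do not carry over. Pictures are saved under pics/ and viewed, at most 10 in all, crops included, and the job is handed in when it is done.

Besides the shell and the picture viewer there is one more tool, called after "Emit:" as name(argument=value, ...), one argument or row to a line, values as JSON. step_arm: Moves the arm, as the interface text tells. Its arguments: {"type":"object","properties":{"plan":{"type":"array","items":{"type":"array","items":{"type":"number"}}},"grip_force":{"type":"number"}},"required":["plan"]}

```bash
mkdir -p pics; python3 - <<'E'
from cell import *
import cv2,pickle
o=observe();print(o['tool_pos'],o['tool_rot'],o['opening'])
d={}
for n in('scene','side'):
    c=read_camera(n);d[n]=c;cv2.imwrite(f'pics/{n}0.png',c['img'][:,:,::-1])
pickle.dump(d,open('c0.pkl','wb'))
for n in d: print(n,d[n]['fx'],d[n]['cx'],d[n]['R'].round(3).tolist(),d[n]['t'])
E
```

```text
[0.22754281 0.47268353 0.22602992] [-3.14006037e+00 -2.18311230e-04  2.69278174e+00] 0.09164966909736695
scene 508.5697430698693 319.6420008057164 [[-0.087, 0.996, 0.014], [0.699, 0.071, -0.711], [-0.71, -0.053, -0.703]] [ 0.04489831 -0.37765561  1.60652033]
side 494.66799898562857 311.24859635308974 [[0.983, -0.185, -0.015], [-0.152, -0.754, -0.639], [0.107, 0.63, -0.769]] [-0.52509019  0.10850485  1.43301702]
```

View pics/scene0.png

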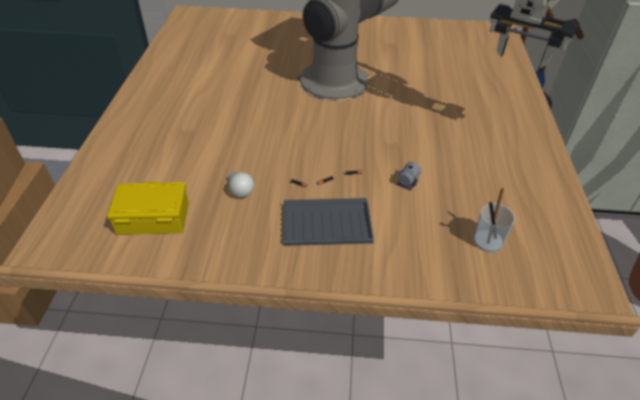

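View pics/side0.png

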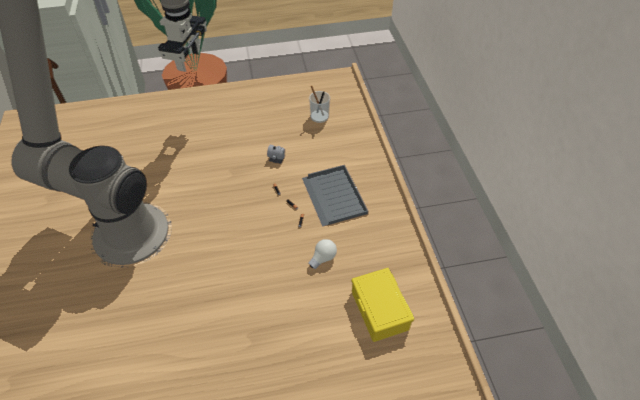

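The scene view shows the cells at about (298,183), (325,180) and (352,173). The tray is centred near (327,222), the headlamp is at (409,175) and the bulb at (240,184). The side view agrees: cells at (277,189), (291,203) and (301,221), tray near (336,194).

```bash
cat > h.py <<'E'
import numpy as np,cv2,pickle
def ray(c,u,v,z):
    R,t=c['R'],c['t'];u=np.atleast_1d(u);v=np.atleast_1d(v)
    d=np.stack([(u-c['cx'])/c['fx'],(v-c['cy'])/c['fy'],np.ones(len(u))],1)@R
    C=-R.T@t
    return C+d*((z-C[2])/d[:,2])[:,None]
def blobs(c,mask,z,lo,hi):
    n,l,s,ce=cv2.connectedComponentsWithStats(mask.astype(np.uint8))
    for i in range(1,n):
        if lo<s[i,4]<hi:
            v,u=np.nonzero(l==i);P=ray(c,u,v,z)[:,:2].astype(np.float32)
            (m,sz,a)=cv2.minAreaRect(P*1000);yield ce[i].round(1),s[i,4],np.round(m,1),np.round(sz,1),round(a,1),P
E
python3 - <<'E'
from h import *
d=pickle.load(open('c0.pkl','rb'))
for n,roi in(('scene',(220,160,430,250)),('side',(255,140,375,275))):
    c=d[n];im=c['img'].astype(int);x0,y0,x1,y1=roi
    R=np.zeros(im.shape[:2],bool);R[y0:y1,x0:x1]=1
    sat=im.max(2)-im.min(2)
    print(n,'dark/grey')
    for z,lo,hi,m in((.005,8,200,im.max(2)<110),(.014,1000,9000,(im.max(2)<120)&(sat<35)),(.025,80,900,(sat<45)&(im.max(2)<150)),(.03,80,900,(sat<40)&(im.min(2)>130))):
        for b in blobs(c,m&R,z,lo,hi): print(z,*b[:5])
E
```

```text
scene dark/grey
0.005 [350.4 172.4] 46 [438.9  71.7] [11.4 33.2] 5.9
0.005 [230.7 190.3] 137 [ 528.5 -217. ] [83.9 32.4] 38.1
0.005 [327.6 179. ] 37 [469.4  15.8] [12.  27.2] 36.3
0.005 [296.1 182.1] 49 [489.  -59.7] [33.2 13.9] 67.2
0.014 [326.1 221.8] 4033 [618.5  23.9] [142.3 201. ] 7.9
0.025 [407.1 175.6] 549 [454.6 215.9] [60.9 99.1] 57.6
0.025 [234.  187.9] 267 [ 537.  -203.4] [97.6 55.2] 41.8
0.03 [242.2 182.9] 398 [ 530.4 -185.3] [79.2 51.5] 24.3
side dark/grey
0.005 [275.4 157.3] 157 [454.2 214.7] [54.4 53.5] 78.5
0.005 [322.9 177.6] 20 [590.   95.2] [39.7  5.8] 5.2
0.005 [325.4 182.5] 16 [592.   73.5] [39.4  4.9] 6.9
0.005 [276.4 189.9] 29 [439.9  73. ] [ 9.9 35.2] 16.0
0.005 [326.6 188. ] 13 [591.8  51.5] [28.9  5.8] 6.8
0.005 [339.3 190.3] 10 [629.4  34.1] [23.   4.6] 3.2
0.005 [328.5 193.2] 13 [593.9  29.2] [34.5  4.7] 6.7
0.005 [346.4 200.3] 9 [641.5  -8.7] [22.7  3.5] 11.6
0.005 [289.9 202.9] 26 [472.1  14.6] [ 9.3 30. ] 28.1
0.005 [300.4 221.2] 28 [490.6 -59.6] [33.6  7.9] 68.9
0.005 [314.2 266.2] 15 [ 503.2 -216.9] [11.3 25.2] 87.1
0.014 [333.5 194.9] 2356 [607.1  16.2] [144.3 206.8] 7.5
0.025 [275.5 154.8] 249 [456.2 206. ] [77.8 55.1] 81.4
0.025 [322.2 258.8] 183 [ 522.9 -213.1] [65.  57.9] 60.5
0.03 [323. 251.] 419 [ 524.1 -187.3] [92.6 57.1] 23.4
```

Emit:
step_arm(
  plan=[
    [0.8, -0.05, -0.035, -0.03, -0.1],
    [0.8, -0.1, -0.07, -0.05, -0.2],
    [0.8, -0.15, -0.105, -0.05, -0.3],
    [0.8, -0.2, -0.14, -0.05, -0.4],
    [0.8, -0.25, -0.175, -0.05, -0.5],
    [0.8, -0.3, -0.21, -0.05, -0.58],
    [0.8, -0.35, -0.245, -0.05, -0.58],
    [0.8, -0.4, -0.28, -0.05, -0.58],
    [0.8, -0.424, -0.298, -0.05, -0.58],
    [0.8, -0.424, -0.298, -0.05, -0.58],
    [0.8, -0.424, -0.298, -0.05, -0.58],
    [0.8, -0.424, -0.298, -0.05, -0.58],
  ],
)

```text
time: 1.6
tool_pos: [0.48, 0.0217, 0.2768]
tool_rot: [3.141, -0.0, -3.009]
contact_force: [0.2, 0.6, 0.7]
opening: 0.0094
grip_force: 0.0
```

```bash
cat >> h.py <<'E'
from scipy.spatial.transform import Rotation as Ro
def wrist(observe,read_camera):
    o=observe();c=read_camera('wrist')
    T=np.eye(4);T[:3,:3]=Ro.from_euler('xyz',o['tool_rot']).as_matrix();T[:3,3]=o['tool_pos']
    M=np.linalg.inv(T@c['T_tool_cam']);c['R']=M[:3,:3];c['t']=M[:3,3];return o,c
E
python3 - <<'E'
from cell import *
from h import *
o,c=wrist(observe,read_camera);print(o['time'],o['tool_pos'],o['tool_rot'],o['opening'],o['qpos'],grasp_offset)
pickle.dump(c,open('w1.pkl','wb'));cv2.imwrite('pics/w1.png',c['img'][:,:,::-1])
im=c['img'].astype(int);sat=im.max(2)-im.min(2)
for z,lo,hi,m in((.005,100,3000,im.max(2)<90),(.014,8000,90000,(im.max(2)<130)&(sat<35))):
    for b in blobs(c,m,z,lo,hi): print(z,*b[:5])
E
```

```text
1.6 [0.4799586  0.0217365  0.27680627] [ 3.14125875e+00 -3.81996051e-05 -3.00869255e+00] 0.009413593654756797 [-1.14648776e-01  2.22708938e-01  1.55008092e+00  3.20885318e-04
  1.36892166e+00 -1.81840956e+00] 0.0188
0.005 [359.7 144.2] 150 [439.1  74.1] [ 9.2 28.7] 13.4
0.005 [447.9 164.9] 237 [450.3 200.6] [15.3 44.5] 61.1
0.005 [313.6 161.9] 132 [471.2  15.5] [ 8. 29.] 34.3
0.005 [258.4 167.7] 144 [489.4 -59.1] [28.7  8.9] 70.4
0.005 [317.7 272.7] 2111 [637.   43.3] [134.5  68.5] 7.7
0.014 [333.  307.3] 73505 [701.8  55.8] [ 320.7 1064.2] 7.7
```

View pics/w1.png

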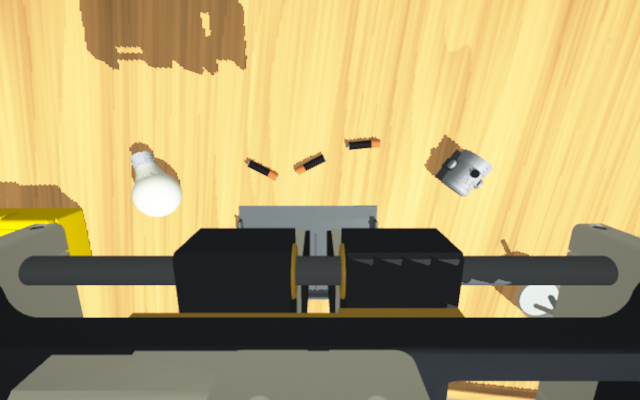

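The wrist view shows the cells at about (362,144), (309,163) and (262,169), with their copper ends at right, left and right. The tray's bevel edge runs level along row 206, from (239) to (376), so the gripper is square to the tray.

```bash
python3 - <<'E'
from h import *
c=pickle.load(open('w1.pkl','rb'))
a=np.radians(7.6);X=np.array([np.cos(a),np.sin(a)]);Y=np.array([-X[1],X[0]])
L,Rr=ray(c,[239,376],[206,206],0)[:,:2];print('edge',L,Rr,np.linalg.norm(L-Rr))
P=ray(c,[345.5,381,294,325,246,278],[145,142.5,170,156,160,178],.005)[:,:2]
cen=(L+Rr)/2+.08*X;print('tray',cen)
for n,i in(('A',0),('B',2),('C',4)):
    e=P[i:i+2]-cen;print(n,P[i:i+2].mean(0).round(4),'len',np.linalg.norm(e[1]-e[0]).round(4),'ends local',np.c_[e@X,e@Y].round(4).tolist())
for z in(0.06,0.04):
    for n,uv in(('lamp',(445,175)),('lampR',(490,165)),('bulb right',(180,195))): print(z,n,(ray(c,[uv[0]],[uv[1]],z)[0,:2]-cen)@np.c_[X,Y])
t=np.array([.47996,.02174])-cen;print('tool local',t@X,t@Y)
E
```

```text
edge [ 0.54945946 -0.08286838] [0.52299624 0.11303581] 0.19768346810313786
tray [0.61552509 0.02566423]
A [0.4377 0.0789] len 0.0481 ends local [[-0.1675, 0.0523], [-0.1709, 0.1003]]
B [0.4735 0.0099] len 0.047 ends local [[-0.1331, -0.0182], [-0.1525, 0.0246]]
C [ 0.4906 -0.0538] len 0.0499 ends local [[-0.1469, -0.0839], [-0.1219, -0.0407]]
0.06 lamp [-0.13617644  0.16896196]
0.06 lampR [-0.14844172  0.22183272]
0.06 bulb right [-0.11068726 -0.15498442]
0.04 lamp [-0.1326543   0.17721698]
0.04 lampR [-0.14557507  0.23291328]
0.04 bulb right [-0.10580292 -0.1640419 ]
tool local -0.13489322938291592 0.014039590674204535
```

Emit:
step_arm(
  plan=[
    [0.8, 0.025, -0.04, 0.04, 0],
    [0.8, 0.045, -0.074, 0.08, 0],
    [0.8, 0.045, -0.074, 0.13, 0],
    [0.8, 0.045, -0.074, 0.18, 0],
    [0.8, 0.045, -0.074, 0.22, 0],
    [0.8, 0.045, -0.074, 0.25, 0],
    [0.8, 0.045, -0.074, 0.265, 0],
    [0.8, 0.045, -0.074, 0.271, 0],
    [0.8, 0.045, -0.074, 0.271, 0],
    [0.8, 0.045, -0.074, 0.271, 0],
  ],
)

```text
time: 2.9
tool_pos: [0.4461, -0.0586, 0.0064]
tool_rot: [-3.141, 0.001, -3.01]
contact_force: [-0.2, -0.0, 0.7]
opening: 0.0091
grip_force: 0.0
```

```bash
python3 - <<'E'
from cell import *
from h import *
o,c=wrist(observe,read_camera);print(o['time'],o['tool_pos'],o['tool_rot'])
cv2.imwrite('pics/w2.png',c['img'][:,:,::-1])
E
```

```text
2.9 [ 0.44608836 -0.05859345  0.00644096] [-3.14106250e+00  1.38803034e-03 -3.01000034e+00]
```

View pics/w2.png

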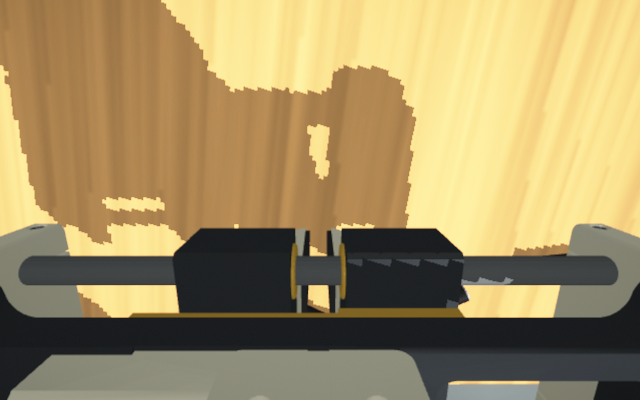

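The wrist view now shows only the bare ledge behind the fingers, because the hand hides the cells. I'll check the cells with the fixed cameras after a short push.

Emit:
step_arm(
  plan=[
    [0.8, 0, 0, 0.002, 0],
    [0.8, -0.008, 0, 0.002, 0],
    [0.8, -0.016, 0, 0.002, 0],
    [0.8, -0.024, 0, 0.002, 0],
    [0.8, -0.031, 0, 0.002, 0],
    [0.8, -0.038, 0, 0.002, 0],
    [0.8, -0.045, 0, 0.002, 0],
    [0.8, -0.052, 0, 0.002, 0],
    [0.8, -0.059, 0, 0.002, 0],
    [0.8, -0.066, 0, 0.002, 0],
    [0.8, -0.073, 0, 0.002, 0],
    [0.8, -0.08, 0, 0.002, 0],
    [0.8, -0.08, 0, 0.002, 0],
  ],
)

```text
time: 4.58
tool_pos: [0.5254, -0.0481, 0.0037]
tool_rot: [-3.141, 0.001, -3.01]
contact_force: [0.3, -0.3, 0.1]
opening: 0.009
grip_force: 0.0
```

```bash
cat > look.py <<'E'
from cell import *
from h import *
import sys
a=np.radians(7.6);X=np.array([np.cos(a),np.sin(a)]);Y=np.array([-X[1],X[0]]);cen=np.array([.6155,.0257])
def view(name):
    o=observe();t=np.array(o['tool_pos'][:2])-cen
    print(o['time'],'tool local',(t@X).round(4),(t@Y).round(4),o['tool_pos'][2].round(4),'F',np.round(o['contact_force'],1))
    out=[]
    for n,(x0,y0,x1,y1) in(('scene',(210,140,450,260)),('side',(230,120,390,280))):
        c=read_camera(n);im=c['img'];H=400
        s=H/(y1-y0)
        out.append(cv2.resize(im[y0:y1,x0:x1],None,fx=s*.95 if n=='side' else 1.7*1,fy=s*.95 if n=='side' else 1.7,interpolation=cv2.INTER_CUBIC))
        i=im.astype(int);m=(i[:,:,0]>110)&(i[:,:,0]-i[:,:,2]>60)&(i[:,:,1]<.62*i[:,:,0]);k=i.max(2)<70
        for q,mm in(('copper',m),('black',k)):
            R=np.zeros(m.shape,bool);R[y0:y1,x0:x1]=1
            for b in blobs(c,mm&R,.006,3,150):
                p=b[2]/1000-cen;print(n,q,b[0],b[1],'local',(p@X).round(4),(p@Y).round(4),b[3],b[4])
    h=max(q.shape[0] for q in out);w=sum(q.shape[1] for q in out)
    I=np.zeros((h,w,3),np.uint8);x=0
    for q in out: I[:q.shape[0],x:x+q.shape[1]]=q;x+=q.shape[1]
    cv2.imwrite(f'pics/{name}.png',I[:,:800,::-1])
if __name__=='__main__': view(sys.argv[1])
E
python3 look.py p1
```

```text
4.575 tool local -0.099 -0.0613 0.0037 F [ 0.3 -0.3  0.1]
scene black [290.5 152.5] 8 local -0.2517 -0.0824 [4.1 8. ] 5.9
scene black [289.1 157.9] 25 local -0.2293 -0.0864 [ 8.1 21. ] 5.9
scene black [289.8 176.7] 120 local -0.1576 -0.0852 [33.6 32.9] 5.9
scene black [350.3 172.4] 14 local -0.1678 0.07 [ 3.8 20.5] 5.9
scene black [328.4 178.1] 24 local -0.1492 0.0118 [ 9.5 27.3] 36.1
scene black [401.2 184.1] 25 local -0.1193 0.1913 [25.9 10.2] 47.6
scene black [413.3 183.2] 14 local -0.1234 0.2216 [ 4.7 25.5] 62.6
scene black [291.5 197.3] 43 local -0.0829 -0.0814 [25.  13.8] 82.4
scene black [366.9 219.6] 120 local -0.006 0.0917 [110.6   8.5] 8.1
side black [279.2 131.3] 41 local -0.0866 0.3205 [36.9 20. ] 41.1
side black [294.4 143.1] 41 local -0.0548 0.2494 [42.3 19.5] 45.0
side black [275.3 160.1] 43 local -0.138 0.1949 [17.2 39.7] 54.5
side black [276.5 189.5] 12 local -0.1679 0.0718 [ 4.2 22.7] 12.3
side black [299.  195.3] 36 local -0.1097 0.0293 [14.4 32.3] 7.1
side black [289.5 202.5] 16 local -0.1447 0.0095 [ 4.7 25. ] 27.9
side black [351.2 216.7] 41 local 0.01 -0.1006 [97.9  4.5] 7.8
```

View pics/p1.png

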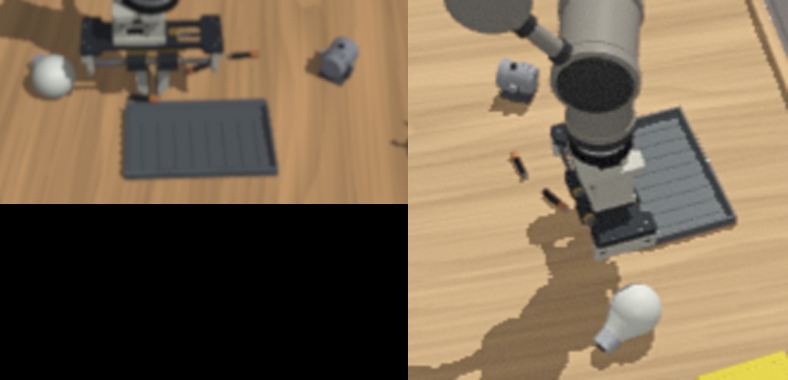

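In the scene crop (left), cell C lies square in front of the fingers at crop (128–158, 97). Its outer end is at local y ≈ -0.095, too close to the tray's left wall (crop x 125). I'll nudge it inward from its end before going over the lip.

Emit:
step_arm(
  plan=[
    [0.8, 0.013, 0, 0, 0],
    [0.8, 0.026, 0, 0, 0],
    [0.8, 0.026, -0.03, 0, 0],
    [0.8, 0.026, -0.055, 0, 0],
    [0.8, 0.026, -0.065, 0, 0],
    [0.8, 0.01, -0.065, 0, 0],
    [0.8, -0.006, -0.065, 0, 0],
    [0.8, -0.006, -0.065, 0, 0],
    [0.8, -0.006, -0.061, 0, 0],
    [0.8, -0.006, -0.057, 0, 0],
    [0.8, -0.006, -0.053, 0, 0],
    [0.8, -0.006, -0.049, 0, 0],
    [0.8, -0.006, -0.045, 0, 0],
    [0.8, -0.006, -0.042, 0, 0],
    [0.8, -0.006, -0.042, 0, 0],
    [0.8, -0.006, -0.055, 0, 0],
    [0.8, 0.03, -0.055, 0, 0],
    [0.8, 0.03, -0.055, -0.04, 0],
    [0.8, 0.06, -0.055, -0.09, 0],
    [0.8, 0.06, -0.055, -0.09, 0],
  ],
)

```text
time: 7.18
tool_pos: [0.4734, -0.1123, 0.097]
tool_rot: [-3.138, 0.005, -3.012]
contact_force: [1.1, 0.3, -0.1]
opening: 0.009
grip_force: 0.0
```

```bash
python3 look.py p2 | grep -v side
```

```text
7.175 tool local -0.1591 -0.118 0.097 F [ 1.1  0.3 -0.1]
scene black [350.7 172.3] 15 local -0.1677 0.0713 [ 3.8 23. ] 5.9
scene black [327.5 179.1] 11 local -0.1452 0.0093 [ 4.4 18.6] 41.9
scene black [401.6 184.3] 27 local -0.1187 0.1922 [27.5 10.4] 49.7
scene black [413.3 183.2] 14 local -0.1234 0.2216 [ 4.7 25.5] 62.6
scene black [294.6 197.8] 35 local -0.0819 -0.0724 [10.3 24.2] 5.8
scene black [367.  219.7] 127 local -0.006 0.0919 [110.7   8.9] 8.0
```

View pics/p2.png

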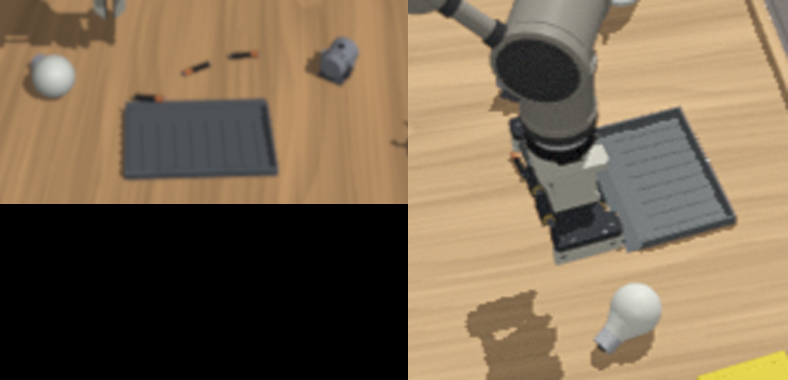

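Cell C moved inward, to about -0.085…-0.041 (crop (134–162, 98)), and nothing else moved. Next I sweep it over the lip.

Emit:
step_arm(
  plan=[
    [0.8, -0.02, 0.03, 0.02, 0],
    [0.8, -0.039, 0.06, 0.05, 0],
    [0.8, -0.039, 0.06, 0.08, 0],
    [0.8, -0.039, 0.06, 0.092, 0],
    [0.8, -0.039, 0.06, 0.092, 0],
    [0.8, -0.047, 0.06, 0.092, 0],
    [0.8, -0.055, 0.06, 0.092, 0],
    [0.8, -0.062, 0.06, 0.092, 0],
    [0.8, -0.069, 0.06, 0.092, 0],
    [0.8, -0.076, 0.06, 0.092, 0],
    [0.8, -0.083, 0.06, 0.092, 0],
    [0.8, -0.09, 0.06, 0.092, 0],
    [0.8, -0.097, 0.06, 0.092, 0],
    [0.8, -0.103, 0.06, 0.092, 0],
    [0.8, -0.109, 0.06, 0.092, 0],
    [0.8, -0.115, 0.06, 0.092, 0],
    [0.8, -0.121, 0.06, 0.092, 0],
    [0.8, -0.127, 0.06, 0.092, 0],
    [0.8, -0.133, 0.06, 0.092, 0],
    [0.8, -0.139, 0.06, 0.092, 0],
  ],
)

```text
time: 9.78
tool_pos: [0.6028, -0.0329, 0.0018]
tool_rot: [3.141, -0.0, -3.01]
contact_force: [-3.0, -1.1, 5.1]
opening: 0.0093
grip_force: 2.6
```

Emit:
step_arm(
  plan=[
    [0.8, -0.005, 0, 0, 0],
    [0.8, -0.01, 0, 0, 0],
    [0.8, -0.015, 0, 0, 0],
    [0.8, -0.02, 0, 0, 0],
    [0.8, -0.025, 0, 0, 0],
    [0.8, -0.03, 0, 0, 0],
    [0.8, -0.035, 0, 0, 0],
    [0.8, -0.04, 0, 0, 0],
    [0.8, -0.044, 0, 0, 0],
    [0.8, -0.048, 0, 0, 0],
    [0.8, -0.048, 0, 0, 0],
    [0.8, -0.048, 0, 0, 0],
  ],
)

```text
time: 11.28
tool_pos: [0.651, -0.0265, 0.0019]
tool_rot: [-3.141, 0.002, -3.01]
contact_force: [1.1, -0.0, 1.7]
opening: 0.009
grip_force: 1.1
```

```bash
python3 look.py p3 | grep -v side
```

```text
11.275 tool local 0.0282 -0.0565 0.0019 F [ 1.1 -0.   1.7]
scene copper [303.5 236.5] 4 local 0.0428 -0.0548 [3.  2.2] 6.3
scene black [286.6 155.6] 98 local -0.2386 -0.0889 [81.9 21.1] 7.9
scene black [350.3 172.4] 14 local -0.1678 0.07 [ 3.8 20.5] 5.9
scene black [327.5 179. ] 10 local -0.1452 0.0093 [ 3.3 19.1] 31.9
scene black [401.4 184.2] 24 local -0.1193 0.1913 [25.9 10.2] 47.6
scene black [413.5 183. ] 13 local -0.1248 0.2226 [ 4.7 22.2] 62.6
scene black [292.1 198.3] 23 local -0.0805 -0.0807 [ 6.8 21.5] 5.8
scene black [366.9 219.6] 117 local -0.006 0.0917 [110.5   8.5] 8.1
```

View pics/p3.png

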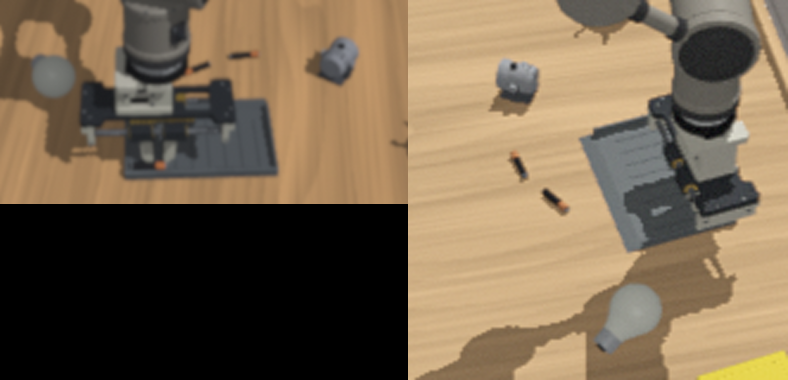

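Cell C is in the tray, with its copper end at crop (160,165) near the back wall. The tips ran at 1.8 mm, lower than I meant, so I'll hold 5 mm from here. Next is the middle cell, B.

Emit:
step_arm(
  plan=[
    [0.8, 0.005, 0, -0.002, 0],
    [0.8, 0.012, 0, -0.01, 0],
    [0.8, 0.03, 0.01, -0.05, 0],
    [0.8, 0.08, 0.03, -0.07, 0],
    [0.8, 0.13, 0.05, -0.07, 0],
    [0.8, 0.18, 0.0615, -0.07, 0],
    [0.8, 0.203, 0.0615, -0.06, 0],
    [0.8, 0.203, 0.0615, -0.04, 0],
    [0.8, 0.203, 0.0615, -0.015, 0],
    [0.8, 0.203, 0.0615, -0.0035, 0],
    [0.8, 0.203, 0.0615, -0.0035, 0],
    [0.8, 0.196, 0.0615, -0.0035, 0],
    [0.8, 0.189, 0.0615, -0.0035, 0],
    [0.8, 0.182, 0.0615, -0.0035, 0],
    [0.8, 0.175, 0.0615, -0.0035, 0],
    [0.8, 0.168, 0.0615, -0.0035, 0],
    [0.8, 0.161, 0.0615, -0.0035, 0],
    [0.8, 0.154, 0.0615, -0.0035, 0],
    [0.8, 0.147, 0.0615, -0.0035, 0],
    [0.8, 0.14, 0.0615, -0.0035, 0],
  ],
)

```text
time: 13.88
tool_pos: [0.5037, 0.0161, 0.0052]
tool_rot: [3.141, -0.0, -3.01]
contact_force: [-0.4, 0.2, 0.9]
opening: 0.0092
grip_force: 0.1
```

```bash
python3 look.py p4 | grep -v side
```

```text
13.875 tool local -0.1121 0.0053 0.0052 F [-0.4  0.2  0.9]
scene black [328.4 140.8] 53 local -0.2977 0.0207 [ 8.7 57. ] 6.0
scene black [320.7 147.6] 7 local -0.2704 -0.0024 [4.2 8.1] 6.0
scene black [318.9 152.7] 28 local -0.2496 -0.0074 [12.4 21.2] 5.9
scene black [318.6 171.6] 114 local -0.1743 -0.0131 [34.4 30.7] 5.9
scene black [350.1 172.4] 17 local -0.1678 0.0701 [ 3.8 25.6] 5.9
scene black [401.4 184.2] 26 local -0.1186 0.1918 [27.6 10.2] 47.6
scene black [413.3 183.2] 14 local -0.1234 0.2216 [ 4.7 25.5] 62.6
scene black [332.8 191.8] 24 local -0.0981 0.0212 [ 7.  22.1] 5.8
scene black [367. 220.] 122 local -0.006 0.0921 [110.6   8.9] 8.7
scene black [293.9 237. ] 66 local 0.0434 -0.0781 [11.8 31.2] 5.7
```

Emit:
step_arm(
  plan=[
    [0.8, -0.007, 0, 0, 0],
    [0.8, -0.014, 0, 0, 0],
    [0.8, -0.021, 0, 0, 0],
    [0.8, -0.028, 0, 0, 0],
    [0.8, -0.035, 0, 0, 0],
    [0.8, -0.042, 0, 0, 0],
    [0.8, -0.048, 0, 0, 0],
    [0.8, -0.054, 0, 0, 0],
    [0.8, -0.06, 0, 0, 0],
    [0.8, -0.066, 0, 0, 0],
    [0.8, -0.072, 0, 0, 0],
    [0.8, -0.078, 0, 0, 0],
    [0.8, -0.084, 0, 0, 0],
    [0.8, -0.09, 0, 0, 0],
    [0.8, -0.096, 0, 0, 0],
    [0.8, -0.102, 0, 0, 0],
    [0.8, -0.108, 0, 0, 0],
    [0.8, -0.114, 0, 0, 0],
    [0.8, -0.119, 0, 0, 0],
    [0.8, -0.124, 0, 0, 0],
  ],
)

```text
time: 16.48
tool_pos: [0.6265, 0.0323, 0.0052]
tool_rot: [3.141, -0.0, -3.01]
contact_force: [-0.5, -0.3, -0.3]
opening: 0.0095
grip_force: 0.0
```

Emit:
step_arm(
  plan=[
    [0.8, -0.005, 0, 0, 0],
    [0.8, -0.01, 0, 0, 0],
    [0.8, -0.014, 0, 0, 0],
    [0.8, -0.014, 0, 0, 0],
    [0.8, -0.014, 0, 0, 0],
  ],
)

```text
time: 17.1
tool_pos: [0.6399, 0.0341, 0.0052]
tool_rot: [3.141, -0.0, -3.01]
contact_force: [0.7, -0.2, 0.3]
opening: 0.0089
grip_force: 0.0
```

```bash
python3 look.py p5 | grep -v side
```

```text
17.1 tool local 0.0253 0.0051 0.0052 F [ 0.7 -0.2  0.3]
scene black [348.2 151.9] 129 local -0.2537 0.0717 [20.7 93.1] 89.0
scene black [401.4 184.2] 24 local -0.1193 0.1913 [25.9 10.2] 47.6
scene black [413.5 183. ] 13 local -0.1248 0.2226 [ 4.7 22.2] 62.6
scene black [324.2 190.6] 5 local -0.104 -0.0017 [3.5 4.9] 5.8
scene black [321.7 195.5] 19 local -0.0868 -0.0085 [ 3.5 21.7] 5.8
scene black [294.1 237. ] 64 local 0.0435 -0.076 [11.8 26.8] 5.7
```

View pics/p5.png

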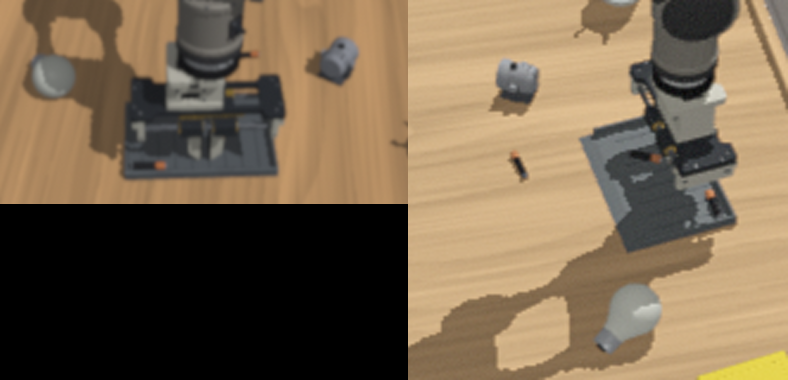

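Cell C lies along the back wall (scene crop (130–165, 165)). Cell B slipped round the +y finger: in the side crop at (632–658, 155) it lies along the tray's x axis, copper end inwards. I'll lift clear and measure it.

Emit:
step_arm(
  plan=[
    [0.8, 0, 0, -0.01, 0],
    [0.8, 0, 0, -0.04, 0],
    [0.8, 0.03, 0, -0.08, 0],
    [0.8, 0.09, 0, -0.09, 0],
    [0.8, 0.15, 0, -0.09, 0],
    [0.8, 0.21, 0, -0.09, 0],
    [0.8, 0.26, 0, -0.09, 0],
    [0.8, 0.26, 0, -0.09, 0],
  ],
)

```text
time: 18.2
tool_pos: [0.379, 0.0003, 0.0957]
tool_rot: [3.141, -0.002, -3.011]
contact_force: [1.0, -0.2, 0.0]
opening: 0.009
grip_force: 0.0
```

```bash
python3 look.py p6; python3 -c "
from look import *
o=1
" 
```

```text
18.2 tool local -0.2378 0.0061 0.0957 F [ 1.  -0.2  0. ]
scene black [350.5 172.4] 17 local -0.1678 0.0701 [ 3.8 25.6] 5.9
scene black [402.5 184.7] 32 local -0.1172 0.1949 [33.  10.7] 53.5
scene black [412.9 183.4] 16 local -0.1229 0.2208 [ 5.7 26.8] 56.3
scene black [366.9 219.7] 133 local -0.006 0.0918 [110.7   9.3] 8.0
scene black [343.8 214.6] 51 local -0.0218 0.0406 [12.9 27.2] 58.3
scene black [293.6 237. ] 70 local 0.0419 -0.0781 [14.7 31.2] 5.7
side black [276.1 160.3] 37 local -0.1355 0.1933 [17.9 33.3] 78.5
side black [242.2 169.6] 16 local -0.2504 0.1911 [10.  28.4] 23.2
side black [327.1 185.7] 39 local -0.0142 0.0349 [16.5 31.4] 60.3
side black [347.9 217.6] 58 local 0.0005 -0.1005 [116.9   5.5] 7.7
```

View pics/p6.png

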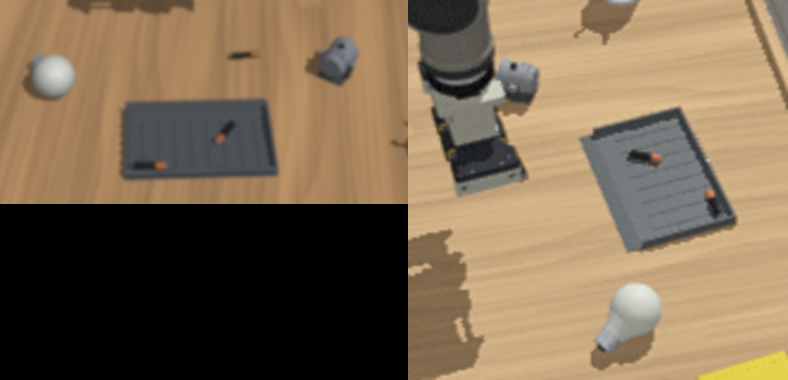

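B is inside the tray at local (-0.015, 0.035), slanted, with its rear end about 25 mm behind the lip. C lies along the back wall. Now cell A, whose outer end is near y = 0.096: I'll nudge it inward from that end, then sweep it.

Emit:
step_arm(
  plan=[
    [0.8, -0.03, 0.05, 0, 0],
    [0.8, -0.06, 0.1, 0, 0],
    [0.8, -0.07, 0.122, 0.03, 0],
    [0.8, -0.07, 0.122, 0.065, 0],
    [0.8, -0.07, 0.122, 0.085, 0],
    [0.8, -0.07, 0.122, 0.09, 0],
    [0.8, -0.07, 0.122, 0.09, 0],
    [0.8, -0.07, 0.117, 0.09, 0],
    [0.8, -0.07, 0.112, 0.09, 0],
    [0.8, -0.07, 0.107, 0.09, 0],
    [0.8, -0.07, 0.103, 0.09, 0],
    [0.8, -0.07, 0.098, 0.09, 0],
    [0.8, -0.07, 0.098, 0.09, 0],
    [0.8, -0.07, 0.112, 0.09, 0],
    [0.8, -0.055, 0.112, 0.09, 0],
    [0.8, -0.035, 0.112, 0.09, 0],
    [0.8, -0.035, 0.08, 0.09, 0],
    [0.8, -0.035, 0.056, 0.09, 0],
    [0.8, -0.035, 0.056, 0.09, 0],
    [0.8, -0.035, 0.056, 0.09, 0],
  ],
)

```text
time: 20.8
tool_pos: [0.4095, 0.061, 0.0052]
tool_rot: [3.141, -0.0, -3.01]
contact_force: [0.6, 0.2, 0.7]
opening: 0.0092
grip_force: 0.0
```

```bash
python3 look.py p7
```

```text
20.8 tool local -0.1995 0.0622 0.0052 F [0.6 0.2 0.7]
scene black [316.4 141.1] 37 local -0.2964 -0.0119 [13.1 29.9] 6.0
scene black [341.  146.6] 122 local -0.2756 0.0534 [51.7 30.4] 7.0
scene black [383.3 140.6] 20 local -0.2935 0.1703 [ 8.7 24.5] 6.0
scene black [347.5 172.5] 16 local -0.1681 0.0612 [ 3.8 23. ] 5.9
scene black [401.6 184.3] 27 local -0.1187 0.1922 [27.5 10.4] 49.7
scene black [413.3 183.2] 14 local -0.1234 0.2216 [ 4.7 25.5] 62.6
scene black [367.  219.6] 128 local -0.006 0.0919 [110.7   8.9] 8.0
scene black [343.7 214.8] 47 local -0.0213 0.0402 [12.9 25.8] 58.3
scene black [293.8 237. ] 67 local 0.0434 -0.0781 [11.8 31.2] 5.7
side black [245.9 120.6] 14 local -0.1841 0.4089 [10.4 21. ] 78.4
side black [280.1 160.3] 7 local -0.1227 0.1873 [ 5.2 14. ] 5.1
side black [253.4 173.6] 16 local -0.2205 0.1612 [10. 28.] 21.3
side black [327.1 185.6] 37 local -0.0139 0.0355 [16.6 30.9] 63.8
side black [347.2 217.8] 56 local 0.0005 -0.1006 [116.9   5.3] 7.3
```

Emit:
step_arm(
  plan=[
    [0.8, 0, 0.004, 0, 0],
    [0.8, -0.007, 0.004, 0, 0],
    [0.8, -0.014, 0.004, 0, 0],
    [0.8, -0.021, 0.004, 0, 0],
    [0.8, -0.028, 0.004, 0, 0],
    [0.8, -0.035, 0.004, 0, 0],
    [0.8, -0.042, 0.004, 0, 0],
    [0.8, -0.049, 0.004, 0, 0],
    [0.8, -0.056, 0.004, 0, 0],
    [0.8, -0.063, 0.004, 0, 0],
    [0.8, -0.07, 0.004, 0, 0],
    [0.8, -0.077, 0.004, 0, 0],
    [0.8, -0.084, 0.004, 0, 0],
    [0.8, -0.09, 0.004, 0, 0],
    [0.8, -0.09, 0.004, 0, 0],
  ],
)

```text
time: 22.78
tool_pos: [0.4989, 0.0759, 0.0052]
tool_rot: [3.142, 0.0, -3.01]
contact_force: [0.9, -0.5, -0.3]
opening: 0.0093
grip_force: 0.0
```

```bash
python3 look.py p8
```

```text
22.775 tool local -0.1089 0.0652 0.0052 F [ 0.9 -0.5 -0.3]
scene black [355.8 141.1] 70 local -0.2935 0.0939 [13.1 62.6] 6.0
scene black [348.3 148.1] 9 local -0.2655 0.0718 [ 6.6 10.3] 61.5
scene black [345.8 153. ] 24 local -0.2454 0.0636 [ 8.3 21.3] 5.9
scene black [345.2 172. ] 111 local -0.1699 0.0551 [38.1 30.6] 3.4
scene black [401.4 184.2] 26 local -0.1194 0.1916 [25.8 10.4] 49.7
scene black [413.3 183.2] 14 local -0.1234 0.2216 [ 4.7 25.5] 62.6
scene black [353.9 193.8] 24 local -0.0917 0.0699 [ 9.2 25.6] 17.2
scene black [366.9 219.6] 119 local -0.006 0.0917 [110.6   8.5] 8.1
scene black [343.6 214.8] 46 local -0.0213 0.0402 [12.9 25.8] 58.3
scene black [293.9 237. ] 66 local 0.0434 -0.0781 [11.8 31.2] 5.7
side black [279.  161.6] 87 local -0.1287 0.1812 [41.1 65.9] 26.2
side black [327.1 185.6] 38 local -0.0139 0.0355 [16.6 30.9] 63.8
side black [347.3 217.7] 55 local 0.0005 -0.1006 [116.9   5. ] 7.4
```

View pics/p8.png

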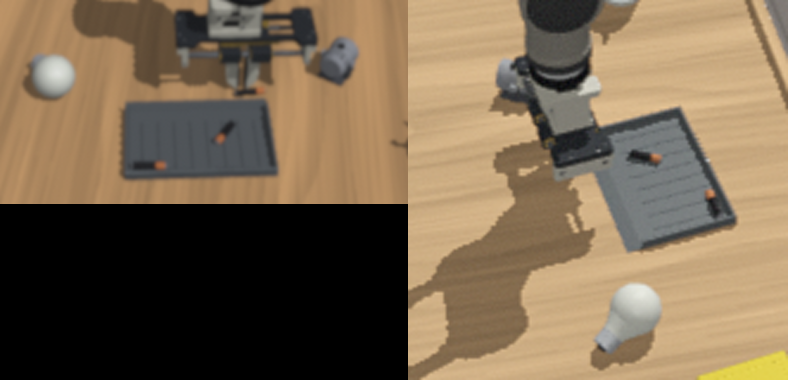

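A is square-ish at scene crop (235–264, 91) but has drifted to y ≈ 0.077, too near the right wall (crop 267). I'll nudge it inward again, further this time.

Emit:
step_arm(
  plan=[
    [0.8, 0.012, 0, 0, 0],
    [0.8, 0.024, 0, 0, 0],
    [0.8, 0.024, 0.04, 0, 0],
    [0.8, 0.024, 0.065, 0, 0],
    [0.8, 0.01, 0.065, 0, 0],
    [0.8, -0.012, 0.065, 0, 0],
    [0.8, -0.012, 0.065, 0, 0],
    [0.8, -0.012, 0.059, 0, 0],
    [0.8, -0.012, 0.053, 0, 0],
    [0.8, -0.012, 0.047, 0, 0],
    [0.8, -0.012, 0.041, 0, 0],
    [0.8, -0.012, 0.036, 0, 0],
    [0.8, -0.012, 0.031, 0, 0],
    [0.8, -0.012, 0.027, 0, 0],
    [0.8, -0.012, 0.027, 0, 0],
    [0.8, -0.012, 0.04, 0, 0],
    [0.8, 0.01, 0.04, 0, 0],
    [0.8, 0.03, 0.04, 0, 0],
    [0.8, 0.03, 0.0, 0, 0],
    [0.8, 0.03, 0.0, 0, 0],
  ],
)

```text
time: 25.38
tool_pos: [0.469, 0.0714, 0.0054]
tool_rot: [-3.142, 0.001, -3.012]
contact_force: [0.1, 0.3, -0.1]
opening: 0.0091
grip_force: 0.0
```

```bash
sed -i 's/i\[:,:,0\]-i\[:,:,2\]>60)&(i\[:,:,1\]<.62/i[:,:,0]-i[:,:,2]>50)\&(i[:,:,1]<.66/' look.py; python3 look.py p9
```

```text
25.375 tool local -0.1392 0.0647 0.0054 F [ 0.1  0.3 -0.1]
scene copper [354.4 193.2] 8 local -0.0919 0.0714 [5.5 8.3] 40.4
scene copper [339.5 220.5] 12 local -0.0032 0.0288 [9.5 6.9] 3.5
scene copper [303.5 237. ] 12 local 0.0442 -0.0549 [5.9 6.7] 5.7
scene black [346.5 140. ] 4 local -0.3006 0.0697 [0.  8.2] 6.0
scene black [344.5 144.9] 27 local -0.2814 0.0614 [12.9 21.7] 6.0
scene black [401.4 184.2] 26 local -0.1186 0.1918 [27.6 10.2] 47.6
scene black [413.3 183.2] 14 local -0.1234 0.2216 [ 4.7 25.5] 62.6
scene black [345.1 194.6] 20 local -0.0867 0.0495 [ 6.9 22.1] 5.8
scene black [367.  219.6] 125 local -0.006 0.0919 [110.7   8.9] 8.0
scene black [343.7 214.8] 47 local -0.0213 0.0402 [12.9 25.8] 58.3
scene black [293.9 237. ] 66 local 0.0434 -0.0781 [11.8 31.2] 5.7
side black [270.2 159.2] 8 local -0.1527 0.2039 [18.2  6.5] 82.3
side black [327.1 185.5] 38 local -0.0136 0.0361 [16.7 30.2] 67.9
side black [347.3 217.7] 57 local 0.0005 -0.1005 [116.9   5.1] 7.7
```

Emit:
step_arm(
  plan=[
    [0.8, -0.007, -0.005, 0, 0],
    [0.8, -0.014, -0.005, 0, 0],
    [0.8, -0.021, -0.005, 0, 0],
    [0.8, -0.027, -0.005, 0, 0],
    [0.8, -0.033, -0.005, 0, 0],
    [0.8, -0.038, -0.005, 0, 0],
    [0.8, -0.043, -0.005, 0, 0],
    [0.8, -0.048, -0.005, 0, 0],
    [0.8, -0.053, -0.005, 0, 0],
    [0.8, -0.058, -0.005, 0, 0],
    [0.8, -0.063, -0.005, 0, 0],
    [0.8, -0.068, -0.005, 0, 0],
    [0.8, -0.073, -0.005, 0, 0],
    [0.8, -0.078, -0.005, 0, 0],
    [0.8, -0.083, -0.005, 0, 0],
    [0.8, -0.087, -0.005, 0, 0],
    [0.8, -0.087, -0.005, 0, 0],
    [0.8, -0.087, -0.005, 0, 0],
  ],
)

```text
time: 27.72
tool_pos: [0.5554, 0.0784, 0.0051]
tool_rot: [3.141, -0.0, -3.01]
contact_force: [-0.1, -0.2, 0.1]
opening: 0.0093
grip_force: 0.0
```

```bash
python3 look.py p10
```

```text
27.725 tool local -0.0526 0.0602 0.0051 F [-0.1 -0.2  0.1]
scene copper [356.5 209.5] 8 local -0.0371 0.0713 [3.3 7.3] 5.8
scene copper [339.5 220.5] 12 local -0.0032 0.0288 [9.5 6.9] 3.5
scene copper [303.5 237. ] 12 local 0.0442 -0.0549 [5.9 6.7] 5.7
scene black [348.7 164.6] 7 local -0.1989 0.0664 [3.9 7.9] 5.9
scene black [345.5 170. ] 26 local -0.1778 0.0569 [ 7.7 22.9] 5.9
scene black [413.5 183. ] 13 local -0.1248 0.2226 [ 4.7 22.2] 62.6
scene black [344.7 188.8] 128 local -0.1079 0.05 [36.6 29.5] 3.4
scene black [366.6 217.4] 135 local -0.0129 0.0919 [124.2   9.3] 7.0
scene black [294.1 237. ] 64 local 0.0435 -0.076 [11.8 26.8] 5.7
side black [297.8 152. ] 5 local -0.058 0.2046 [ 1.5 19.8] 9.8
side black [275.5 160.1] 43 local -0.1376 0.1943 [17.6 38.9] 59.8
side black [322.  216.4] 46 local -0.0704 -0.0702 [42.3 21.8] 61.2
side black [347.7 217.6] 57 local 0.0005 -0.1004 [116.9   5.6] 7.6
```

Emit:
step_arm(
  plan=[
    [0.8, 0.003, 0, 0, 0],
    [0.8, 0.01, 0, 0, 0],
    [0.8, 0.02, 0, -0.01, 0],
    [0.8, 0.05, 0, -0.05, 0],
    [0.8, 0.1, 0, -0.1, 0],
    [0.8, 0.15, 0, -0.13, 0],
    [0.8, 0.18, 0, -0.14, 0],
    [0.8, 0.18, 0, -0.14, 0],
    [0.8, 0.18, 0, -0.14, 0],
    [0.8, 0.18, 0, -0.14, 0],
  ],
)

```text
time: 29.08
tool_pos: [0.3777, 0.0549, 0.1449]
tool_rot: [3.141, -0.0, -3.01]
contact_force: [0.1, -0.3, -0.5]
opening: 0.0092
grip_force: 0.0
```

```bash
python3 look.py p11; sleep 0; python3 look.py p12 | grep 'scene copper\|black \[3[0-9]'
```

```text
29.075 tool local -0.2319 0.0604 0.1449 F [ 0.1 -0.3 -0.5]
scene copper [356.5 209.2] 10 local -0.0387 0.0713 [6.6 7.3] 5.8
scene copper [339.5 220.6] 11 local -0.0028 0.0284 [7.3 7.9] 58.1
scene copper [303.5 237. ] 12 local 0.0442 -0.0549 [5.9 6.7] 5.7
scene black [406.3 184.3] 53 local -0.1199 0.2047 [27.2 47.2] 11.0
scene black [366.9 219.7] 133 local -0.006 0.0918 [110.7   9.3] 8.0
scene black [345.9 211.9] 115 local -0.0309 0.0452 [26.  47.2] 51.1
scene black [293.6 236.9] 71 local 0.0419 -0.0781 [14.7 31.2] 5.7
side copper [333.8 186.8] 4 local 0.0022 0.0245 [3.4 7.3] 44.9
side black [236.7 142.1] 23 local -0.2366 0.3201 [12.7 35.2] 7.7
side black [323.9 184.5] 59 local -0.024 0.0426 [22.2 57. ] 52.7
side black [347.7 217.6] 65 local 0.0005 -0.1006 [116.9   5.8] 7.6
scene copper [356.5 209.2] 10 local -0.0387 0.0713 [6.6 7.3] 5.8
scene copper [339.5 220.6] 11 local -0.0028 0.0284 [7.3 7.9] 58.1
scene copper [303.5 237. ] 12 local 0.0442 -0.0549 [5.9 6.7] 5.7
scene black [366.9 219.7] 133 local -0.006 0.0918 [110.7   9.3] 8.0
scene black [345.9 211.9] 115 local -0.0312 0.0445 [25.1 47.4] 54.3
scene black [351. 242.] 5 local 0.0624 0.0495 [0.  8.8] 5.7
side black [324.  184.6] 62 local -0.0244 0.0423 [21.8 57.1] 50.5
side black [347.2 217.8] 63 local 0.0005 -0.1005 [116.9   5.9] 7.8
```

```bash
python3 - <<'E'
from look import *
for n,p in(('scene',(346,212)),('side',(324,184.5))):
    c=read_camera(n);k=c['img'].max(2)<85
    R=np.zeros(k.shape,bool);R[int(p[1])-9:int(p[1])+10,int(p[0])-14:int(p[0])+14]=1
    for b in blobs(c,k&R,.007,15,400):
        e=b[5]-cen;q=np.c_[e@X,e@Y]
        print(n,b[1],q.min(0),q.max(0),q[q[:,1].argmin()],q[q[:,0].argmin()])
E
```

```text
scene 340 [-0.05943943  0.01139635] [0.00080185 0.07917179] [-0.00123111  0.01139635] [-0.05943943  0.01505139]
side 19 [-0.05453219  0.08422758] [-0.02512249  0.0942969 ] [-0.04860014  0.08422758] [-0.05453219  0.0862736 ]
side 92 [-0.04338951  0.01429315] [0.00264389 0.06823991] [0.00264389 0.01429315] [-0.04338951  0.0603769 ]
```

```bash
python3 -c "
from cell import *
print(hand_in())"
```

```text
the job is handed in; nothing more can be done
None
```

I handed the job in with all three cells measured at rest inside the tray behind the lip and the bystanders apparently untouched; hand-in returned no verdict, and the final check was by camera measurement only because my picture views were used up.

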